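Bed the whetstone in the sharpening holder, fine side up

TASK

The gouges need a final edge: take the two-colour whetstone out of the drying rack and bed it in the pocket of the wooden sharpening holder with its cream fine face up, flat and square and fully down on the pocket floor. It stands on its edge in the rack, so lay it over on the way (the V-cradle is there to rest it in while you change your hold), and set the brittle stone down under control: never let it drop or topple. Leave the green stone standing in the rack and everything else where it lies.

Things in the scene. Friction and masses are not known exactly. Their poses are not given: they have to be found in the camera images.
- stone: Two-colour whetstone, a plain block 180 x 28 x 60 mm, about 0.6 kg: one large face cream (fine), the other rust-red (coarse). It starts standing on a long edge in the rack. Origin: centre of that lower edge face. x along the 180 mm length; z along the 60 mm width, 0 to 60, up while in the rack; y through the thickness, -14 to +14 mm, out of the cream face.
- stone_fine (a point): Centre of the stone's cream fine face (stone frame 0, +14, 30 mm); same axes as stone.
- stone_bed (a point): Centre of the stone's rust-red coarse face, which beds on the pocket floor (stone frame 0, -14, 30 mm); same axes as stone.
- spare: Second whetstone, plain dark green, same size and frame, standing in the rack's other slot (which slot holds which stone varies; 62 mm between their faces). Stays there.
- rack: Fixed drying rack: pale board 200 x 170 x 15 mm, origin centre of underside, x along its two slots, which are centred at y = -45 and +45 mm. A stone stands on the board between four dowels (12 mm diameter, tops 47 mm above the bench) at x = -60 and +60 mm, 1.5 mm off its faces; its middle is free for fingers.
- cradle: Fixed carver's V-cradle: base board 160 x 110 x 18 mm, origin centre of underside; two leather-lined V rests, 24 mm thick, at x = -66 and +66 mm, open between them (108 mm) down to the board. The V's bottom line runs along x, 75 mm up; both walls rise at 45 degrees, to +y and to -y, 45 mm up the slope.
- vee (a point): Middle of the V's bottom line: cradle frame 0, 0, 75 mm; same axes as cradle. The stone rests stably in the V with a large face on one wall, a long edge face on the other, and its long corner on this line.
- holder: Fixed sharpening holder: wooden block 225 x 100 x 30 mm, origin centre of underside, x along its length, with a rectangular pocket in its top. Both long sides are cut away over the middle 90 mm (x = -45 to +45) down to the bench and in to 27 mm from the centre line: finger notches.
- pocket (a point): Centre of the pocket floor, holder frame 0, 0, 20 mm; same axes as holder. The pocket is 183 x 63 mm (1.5 mm play all round the stone) and 10 mm deep, square edged without lead-in; a seated stone stands 18 mm proud.
- gouge: Bystander: carving gouge lying on the bench, about 225 mm long, light wooden handle.
- chisel: Bystander: chisel lying on the bench, about 225 mm long, yellow handle.
- mallet: Bystander: white carver's mallet standing on its head, 72 mm diameter, 205 mm high.
- glue: Bystander: white jar with green cap, 64 mm diameter, 130 mm high.
- compound_bar: Bystander: green bar of honing compound, 80 x 35 x 25 mm.
- slip: Bystander: pale slip stone, 90 x 35 x 14 mm.
- square: Bystander: try square, pale wooden stock 100 mm, steel blade 150 mm, lying flat, 18 mm high.
Not all that is in view belongs to the job. What is shaped like the stone but yellow is not meant. Leave any red look-alike of the holder alone.

How it is judged:
By the outcome, as a careful person would: the job done as asked, in the order asked, and still so for the second after the job is handed in, with the robot touching nothing.
It also fails if it takes over 72 s, if anything falls off the work surface, if the arm or the gripper's body presses on something with over 40 N, if the wrist force passes 120 N, or if a joint passes its speed limit or range.

ROBOT

A 6-joint arm with a two-finger parallel gripper is mounted at the origin on the work surface. World frame = base frame: x ahead of the robot, y to its left, z up, the work surface at z = 0. Lengths are in m, angles in degrees, forces in N, time in s.
With the tool pointing down it reaches from about 0.4 to 0.825 m from the base axis. Payload 7 kg.
Tool frame: the origin (TCP) lies on the centre line of the jaws, within the pads' length; the fingertips stand 22 mm ahead of it and the grasp point (between the pads) lies 3 mm ahead of it (ctrl.finger_overhang is the distance from the TCP to the fingertips, in m); z points along the fingers, y is the line along which they close (so a half turn about z gives the same grasp; the last joint's range is limited). The gripper opens to 88 mm and grips with 3 to 60 N. Pads are 19 mm wide; open, the fingers measure 130 mm over their backs; the gripper's body (78 mm by 193 mm) begins 47 mm behind the grasp point.
Start: joints at [-53.337, 20.546, 0.682, 0, -70.136, -16.507], TCP at [0.233, -0.634, 0.249] pointing down, gripper open.
Joint ranges: [-176.03, 176.03], [-82.01, 121.73], [-58.28, 71.71], [-173.87, 95.51], [-174.79, -0.11], [-173.66, 173.66]. Speed limits (degrees/s): [136.94, 136.94, 172.46, 180, 180, 180].

INTERFACE

Orientations are given as [roll, pitch, yaw] about the fixed x, y, z axes, in that order (R = Rz(yaw) Ry(pitch) Rx(roll)).
In Python, from plant import ctrl gives the robot as it stands. The module is installed in compiled form; this text tells all that it offers.
- The arm moves only by the shell command python3 -m creep 'ROWS'. ROWS is JSON, a list of rows, each an object with "grip": the closure, from 0 (fully open) to 1 (shut); "delta_pos": the shift along the tool's x, y, z scaled (see below), a list of three; "rotation": the turn, a rotation vector about the tool's x, y, z scaled (see below), a list of three. A call has 1 to 5 rows; each row is the pose to reach, as a shift and turn from the pose commanded when the call began, along the tool's axes at that moment; what a row does not reach only later rows make up. The controller multiplies each number of a shift by 10 cm and each number of a turn by pi/2 rad. A row lasts 1/10 s, in which the tool goes at most 50 mm and 8.59 degrees, less where a joint would pass 70% of its speed; a pose out of reach is approached as far as the arm can. A call with a number of a shift or a turn outside -1 to 1 is refused whole. A call with a gripper value outside its range is refused whole. The fingers move at their own pace and stop on an object; the grip force is fixed at half the most. Time passes only in rows, so rows that repeat a pose let the fingers close. It gives the time, the measured TCP pose, the force, the opening and the grip force at its end, in the units of the state.
- ctrl.get_obs(): the state, without advancing time (a new reading comes with each control period).
- ctrl.snapshot(name): name is "side" or "top" or "wrist"; returns a dict with "color" (480x640x3 uint8, red, green, blue), "intrinsics" (3x3 intrinsics, pixels), "distortion" ([k1, k2, p1, p2, k3] as OpenCV has them; the pictures are not rectified), "R" (3x3) and "t" (3): a world point X has camera coordinates R X + t. Camera axes: x right, y down, z forward; pixel columns grow to the right and rows downward; lengths in m; the calibration is good to about 2 mm. A picture is of the moment at which its call begins. There is no depth.
- ctrl.close_job(): hands the job in; it is judged then, once.
The state is a dict: "clock": time; "joint_pos": joint angles; "qvel": joint speeds; "tau": joint torques, N m; "tool_pos": TCP position; "orientation": TCP orientation; "force": force on the tool from outside, world axes, zero at the start; "moment": the same for the moment, N m; "opening": finger opening in m; "gripper_force": force on a finger pad.
Only numpy, scipy, OpenCV 4.12 (cv2) and the standard library are available. Lean on these libraries where they do the work, as an engineer would, in place of code of your own. Each camera call takes 0.05 s, during which the arm holds its last target. There are 200 camera calls.

## Working session

There is one attempt and no reset: what is moved stays moved. The work goes in short steps, Python scripts to look and compute and a shell command to move; the robot and the scene stay as the last step left them, time stands still between calls to the robot, and variables do not carry over. Pictures are saved under pics/ and viewed, at most 10 in all, crops included, and the job is handed in when it is done.

```bash
mkdir -p pics; ls
cat > h.py <<'E'
import numpy as np, cv2
from plant import ctrl
from scipy.spatial.transform import Rotation as Ro
def snap(n,f):
    s=ctrl.snapshot(n); cv2.imwrite(f'pics/{f}.png',s['color'][:,:,::-1]); np.save(f'pics/{f}.npy',s,allow_pickle=True); return s
def load(f): return np.load(f'pics/{f}.npy',allow_pickle=True).item()
def at(s,uv,z):
    "pixels -> world points on plane z"
    uv=np.array(uv,float).reshape(-1,1,2); K=np.array(s['intrinsics']);R=np.array(s['R']);t=np.array(s['t'])
    n=cv2.undistortPoints(uv,K,np.array(s['distortion']))[:,0]
    d=np.c_[n,np.ones(len(n))]@R; c=-R.T@t
    return c+d*((np.asarray(z)-c[2])/d[:,2])[:,None]
def proj(s,X):
    return cv2.projectPoints(np.array(X,float).reshape(-1,3),cv2.Rodrigues(np.array(s['R']))[0],np.array(s['t']),np.array(s['intrinsics']),np.array(s['distortion']))[0][:,0]
E
python3 - <<'E'
from h import *
for n in('top','side'):
    s=snap(n,n+'0'); print(n,-np.array(s['R']).T@s['t'],np.array(s['R'])[2])
print(ctrl.get_obs(),ctrl.finger_overhang)
E
```

```text
pics
top [0.36787766 0.06320714 1.76912667] [ 0.09324078 -0.00886888 -0.99560409]
side [-0.32469997  1.00362586  0.98423716] [ 0.53191043 -0.616658   -0.58034835]
{'clock': 0.1, 'joint_pos': array([-5.33355611e+01,  2.05867992e+01,  6.40244702e-01, -1.92934645e-02,
       -7.01340367e+01, -1.65058469e+01]), 'qvel': array([-0.06376873, -0.09827771,  0.13274948,  0.1068602 , -0.11547025,
        0.16366637]), 'tau': array([ 4.44035140e-04, -5.84162164e+01,  2.93753707e+01,  7.01552868e+00,
        1.01687363e-02, -7.44219960e-05]), 'tool_pos': array([ 0.23246351, -0.63329367,  0.24772672]), 'orientation': array([ 1.79917576e+02, -5.50862331e-03, -1.59847973e+02]), 'force': array([ 0.84296684, -0.38086511, -0.37971998]), 'moment': array([-0.01775021, -0.02646257,  0.00032307]), 'gripper_force': 0.0, 'opening': 0.08775916178072536} 0.022
```

View pics/top0.png

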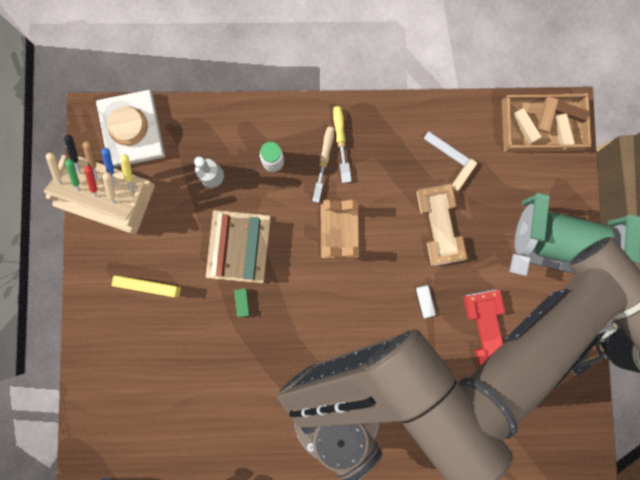

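View pics/side0.png

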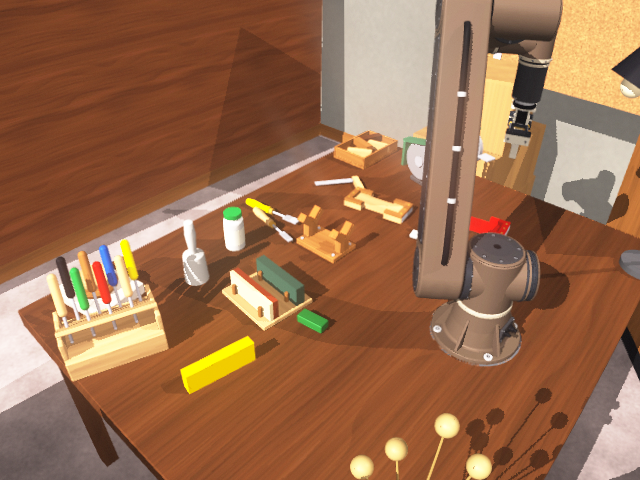

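The top view shows the stone in the rack's left slot (222,245), cream face to the left, and the green spare at (251,248). The cradle is at (340,229), the holder at (442,225) and the red decoy at (488,320). Enlarging next.

Run:
```python
from h import *
im=cv2.imread('pics/top0.png')
a=cv2.resize(im[190:290,200:370],None,fx=4.7,fy=4.7,interpolation=cv2.INTER_CUBIC);cv2.imwrite('pics/c1.png',a)
b=cv2.resize(im[175:275,390:490],None,fx=5.5,fy=5.5,interpolation=cv2.INTER_CUBIC);cv2.imwrite('pics/c2.png',b)
```

```text
(no output)
```

View pics/c1.png

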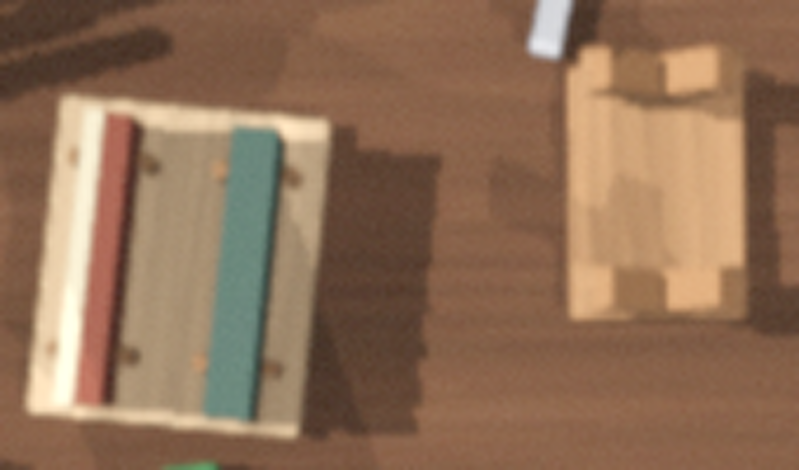

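View pics/c2.png

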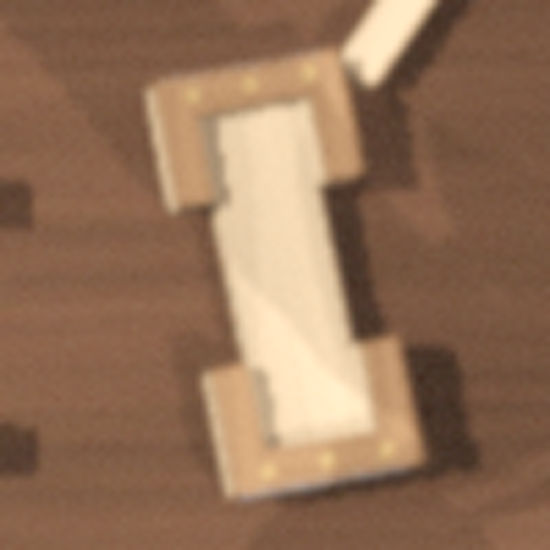

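Crop 1 gives the rack board corners at (62,96), (331,119), (298,437) and (27,412), with the stone's cream half to the left. The cradle spans (570–745, 45–320). Crop 2 gives the holder pocket floor at (218,112), (310,100), (375,428) and (278,442).

```bash
cat >> h.py <<'E'
from scipy.optimize import least_squares
def fit(obs,x0):
    "obs: list of (snap, local pts Nx3, pixels Nx2); pose x,y,yaw of frame at z=0"
    def W(p,L): return Ro.from_euler('z',p[2],degrees=True).apply(np.array(L,float)/1000)+[p[0],p[1],0]
    f=lambda p: np.concatenate([(proj(s,W(p,L))-np.array(u)).ravel() for s,L,u in obs])
    r=least_squares(f,x0,x_scale=[.01,.01,1]); return r.x, np.abs(r.fun).max()
E
python3 - <<'E'
from h import *
s=load('top0')
c=lambda p:np.array(p)/4.7+[200,190]-.4
d=lambda p:np.array(p)/5.5+[390,175]-.4
# image up=+x, left=+y
print('rack',fit([(s,[[100,85,15],[100,-85,15],[-100,-85,15],[-100,85,15]],c([(62,96),(331,119),(298,437),(27,412)]))],[.4,.4,0]))
print('stone top',at(s,c([(84,106),(134,118),(108,404),(54,404)]),.075))
print('cradle',fit([(s,[[-80,55,18],[-80,-55,18],[78,32,106.8],[78,-32,106.8],[-78,32,106.8],[-78,-32,106.8]],c([(570,320),(745,320),(582,46),(718,46),(580,318),(718,318)]))],[.4,.1,0]))
print('holder',fit([(s,[[91.5,31.5,20],[91.5,-31.5,30],[-91.5,-31.5,30],[-91.5,31.5,20],[112.5,-50,30],[-112.5,-50,30],[112.5,50,30],[-112.5,50,30]],d([(218,115),(310,100),(375,428),(278,442),(337,50),(425,462),(158,84),(237,490)]))],[.4,-.2,0]))
E
```

```text
rack (array([ 0.5033535 ,  0.28015398, -6.10768136]), np.float64(0.24545725170835908))
stone top [[0.59674506 0.3306298  0.075     ]
 [0.58896907 0.30026546 0.075     ]
 [0.41537764 0.31605438 0.075     ]
 [0.41587445 0.34851659 0.075     ]]
cradle (array([ 0.54298592, -0.01391679,  0.03851113]), np.float64(4.688203332557464))
holder (array([ 0.55952214, -0.32421007,  9.12078201]), np.float64(3.4613583395106957))
```

```bash
cat >> h.py <<'E'
def pose(): 
    o=ctrl.get_obs(); return np.array(o['tool_pos']),Ro.from_euler('xyz',o['orientation'],degrees=True)
def plan(wps,start=None,step=(.095,40)):
    "wps: (xyz, rpy); prints rounded shift/turn values per call (rounded plan is simulated, so errors do not pile up)"
    p,R=start or pose()
    for x,e in wps:
        x=np.array(x);E=Ro.from_euler('xyz',e,degrees=True)
        while True:
            d=x-p; w=(R.inv()*E).as_rotvec(); a=np.degrees(np.linalg.norm(w)); m=max(np.linalg.norm(d)/step[0],a/step[1],1e-9)
            n=int(np.ceil(m-1e-6)); 
            dl=np.round(R.inv().apply(d/n)*10,3); wl=np.round(w/n/(np.pi/2),3)
            print(f"{n:2d} left: delta_pos {dl.tolist()} rotation {wl.tolist()} rows {max(np.linalg.norm(dl)*2,np.linalg.norm(wl)*90/8.59):.1f}")
            p=p+R.apply(dl/10); R=R*Ro.from_rotvec(wl*np.pi/2)
            if n<=1: break
        print('--',np.round(p,4),np.round(R.as_euler('xyz',degrees=True),2))
    return p,R
E
python3 - <<'E'
from h import *
plan([([.4,-.45,.36],[180,0,-80]),([.53,-.32,.36],[180,0,0]),([.53,-.02,.36],[180,0,0]),([.5,.31,.36],[180,0,-6])])
E
python3 -m creep --help 2>&1 | head -5
```

```text
3 left: delta_pos [-0.735, 0.382, -0.374] rotation [0.0, 0.0, -0.296] rows 3.1
 2 left: delta_pos [-0.828, 0.012, -0.374] rotation [0.0, 0.0, -0.296] rows 3.1
 1 left: delta_pos [-0.745, -0.361, -0.373] rotation [0.0, 0.001, -0.295] rows 3.1
-- [ 0.4  -0.45  0.36] [ 1.7996e+02 -1.0000e-02 -8.0020e+01]
 3 left: delta_pos [-0.352, -0.502, -0.0] rotation [0.0, 0.0, -0.296] rows 3.1
 2 left: delta_pos [-0.089, -0.606, -0.001] rotation [0.0, 0.0, -0.297] rows 3.1
 1 left: delta_pos [0.193, -0.581, -0.0] rotation [0.0, 0.0, -0.296] rows 3.1
-- [ 0.53 -0.32  0.36] [ 1.7999e+02  4.0000e-02 -1.0000e-02]
 4 left: delta_pos [-0.0, -0.75, -0.0] rotation [0.0, 0.0, -0.0] rows 1.5
 3 left: delta_pos [-0.0, -0.75, -0.0] rotation [0.0, 0.0, -0.0] rows 1.5
 2 left: delta_pos [-0.0, -0.75, -0.001] rotation [0.0, 0.0, -0.0] rows 1.5
 1 left: delta_pos [-0.0, -0.75, -0.0] rotation [0.0, 0.0, -0.0] rows 1.5
-- [ 0.53 -0.02  0.36] [ 1.7999e+02  4.0000e-02 -1.0000e-02]
 4 left: delta_pos [-0.075, -0.825, -0.0] rotation [0.0, 0.0, 0.017] rows 1.7
 3 left: delta_pos [-0.097, -0.823, -0.0] rotation [0.0, 0.0, 0.017] rows 1.7
 2 left: delta_pos [-0.119, -0.82, -0.0] rotation [0.0, 0.0, 0.016] rows 1.7
 1 left: delta_pos [-0.14, -0.816, -0.001] rotation [0.0, 0.0, 0.017] rows 1.7
-- [0.5  0.31 0.36] [ 1.7998e+02  4.0000e-02 -6.0400e+00]
invalid input: not JSON, or not a number
```

```bash
python3 -m creep '[{"grip":0,"delta_pos":[-0.735,0.382,-0.374],"rotation":[0,0,-0.296]},{"grip":0,"delta_pos":[-0.735,0.382,-0.374],"rotation":[0,0,-0.296]},{"grip":0,"delta_pos":[-0.735,0.382,-0.374],"rotation":[0,0,-0.296]},{"grip":0,"delta_pos":[-0.735,0.382,-0.374],"rotation":[0,0,-0.296]}]'
python3 -m creep '[{"grip":0,"delta_pos":[-0.828,0.012,-0.374],"rotation":[0,0,-0.296]},{"grip":0,"delta_pos":[-0.828,0.012,-0.374],"rotation":[0,0,-0.296]},{"grip":0,"delta_pos":[-0.828,0.012,-0.374],"rotation":[0,0,-0.296]},{"grip":0,"delta_pos":[-0.828,0.012,-0.374],"rotation":[0,0,-0.296]}]'
python3 -m creep '[{"grip":0,"delta_pos":[-0.745,-0.361,-0.373],"rotation":[0,0,-0.295]},{"grip":0,"delta_pos":[-0.745,-0.361,-0.373],"rotation":[0,0,-0.295]},{"grip":0,"delta_pos":[-0.745,-0.361,-0.373],"rotation":[0,0,-0.295]},{"grip":0,"delta_pos":[-0.745,-0.361,-0.373],"rotation":[0,0,-0.295]}]'
python3 -m creep '[{"grip":0,"delta_pos":[-0.352,-0.502,0],"rotation":[0,0,-0.296]},{"grip":0,"delta_pos":[-0.352,-0.502,0],"rotation":[0,0,-0.296]},{"grip":0,"delta_pos":[-0.352,-0.502,0],"rotation":[0,0,-0.296]},{"grip":0,"delta_pos":[-0.352,-0.502,0],"rotation":[0,0,-0.296]}]'
python3 -m creep '[{"grip":0,"delta_pos":[-0.089,-0.606,0],"rotation":[0,0,-0.297]},{"grip":0,"delta_pos":[-0.089,-0.606,0],"rotation":[0,0,-0.297]},{"grip":0,"delta_pos":[-0.089,-0.606,0],"rotation":[0,0,-0.297]},{"grip":0,"delta_pos":[-0.089,-0.606,0],"rotation":[0,0,-0.297]}]'
python3 -m creep '[{"grip":0,"delta_pos":[0.193,-0.581,0],"rotation":[0,0,-0.296]},{"grip":0,"delta_pos":[0.193,-0.581,0],"rotation":[0,0,-0.296]},{"grip":0,"delta_pos":[0.193,-0.581,0],"rotation":[0,0,-0.296]},{"grip":0,"delta_pos":[0.193,-0.581,0],"rotation":[0,0,-0.296]},{"grip":0,"delta_pos":[0.193,-0.581,0],"rotation":[0,0,-0.296]}]'
python3 - <<'E'
from h import *
o=ctrl.get_obs(); print(o['clock'],o['tool_pos'],o['orientation'],o['joint_pos'])
s=snap('wrist','w_h'); print(np.array(s['R']),-np.array(s['R']).T@s['t'])
for q in [(.56,-.324,.03),(.543,-.014,.075),(.508,.325,.075)]: print(proj(s,q))
E
```

```text
clock: 0.5
tool_pos: [0.2893, -0.5718, 0.2864]
orientation: [-180.0, 0.0, -132.9]
force: [-0.9, 0.3, -0.6]
opening: 0.0872
gripper_force: 0.0
clock: 0.9
tool_pos: [0.3445, -0.5109, 0.3232]
orientation: [180.0, 0.0, -106.6]
force: [-0.4, 0.9, -0.5]
opening: 0.0879
gripper_force: 0.0
clock: 1.3
tool_pos: [0.4, -0.4502, 0.36]
orientation: [180.0, 0.0, -80.2]
force: [0.2, -0.5, -0.6]
opening: 0.0875
gripper_force: 0.0
clock: 1.7
tool_pos: [0.4426, -0.4073, 0.3592]
orientation: [179.9, 0.1, -53.7]
force: [-1.2, -0.8, 0.4]
opening: 0.0875
gripper_force: 0.0
clock: 2.1
tool_pos: [0.4862, -0.3641, 0.3597]
orientation: [180.0, 0.1, -27.0]
force: [-0.2, -0.1, -0.1]
opening: 0.0871
gripper_force: 0.0
clock: 2.6
tool_pos: [0.5294, -0.321, 0.3604]
orientation: [-180.0, 0.0, -0.6]
force: [0.2, -0.6, -0.1]
opening: 0.0877
gripper_force: 0.0
2.6 [ 0.52939574 -0.32103594  0.36035239] [-1.79995074e+02  3.40997559e-02 -5.78496605e-01] [-1.31853492e+01  1.25328658e+01  3.88838966e+00  2.66523938e-03
 -8.13898767e+01  1.02606451e+02]
[[-1.08256221e-02 -9.99941147e-01  7.13092976e-04]
 [-9.60423583e-01  1.05962901e-02  2.78341985e-01]
 [-2.78333160e-01  2.32835383e-03 -9.60481770e-01]] [ 0.6044087  -0.3230729   0.49665133]
[[315.62645165 169.24094532]]
[[ 36.57850619 192.17326386]]
[[-243.48876977  226.39205061]]
```

```bash
for i in 1 2 3; do python3 -m creep '[{"grip":0,"delta_pos":[0,-1,0],"rotation":[0,0,0]},{"grip":0,"delta_pos":[0,-1,0],"rotation":[0,0,0]},{"grip":0,"delta_pos":[0,-1,0],"rotation":[0,0,0]}]' >/dev/null; done
python3 - <<'E'
from h import *
s=snap('wrist','w_c'); print(pose()[0])
E
for i in 1 2 3; do python3 -m creep '[{"grip":0,"delta_pos":[-0.1,-1,0],"rotation":[0,0,0.02]},{"grip":0,"delta_pos":[-0.1,-1,0],"rotation":[0,0,0.02]},{"grip":0,"delta_pos":[-0.1,-1,0],"rotation":[0,0,0.02]}]' >/dev/null; done
python3 - <<'E'
from h import *
s=snap('wrist','w_r');o=ctrl.get_obs(); print(o['clock'],o['tool_pos'],o['orientation'],o['joint_pos'])
a=cv2.imread('pics/w_h.png');b=cv2.imread('pics/w_c.png');c=cv2.imread('pics/w_r.png')
cv2.imwrite('pics/comp.png',np.hstack([cv2.resize(x,(400,300)) for x in(b,c)]))
cv2.imwrite('pics/w_h2.png',cv2.resize(a,(800,600)))
E
```

```text
[ 0.53010135 -0.01873535  0.36084356]
4.55 [0.5101331  0.28114836 0.35963626] [ 1.79918653e+02  5.67591880e-02 -5.48697941e+00] [ 4.80873347e+01  8.94231573e+00 -6.70951560e-01  2.66880525e-03
 -8.04858890e+01  3.64252828e+01]
```

View pics/w_h2.png

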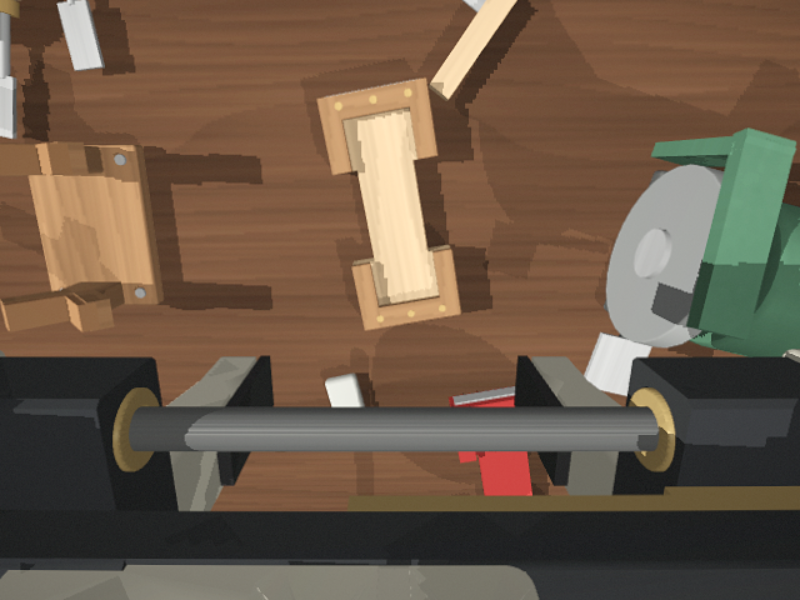

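View pics/comp.png

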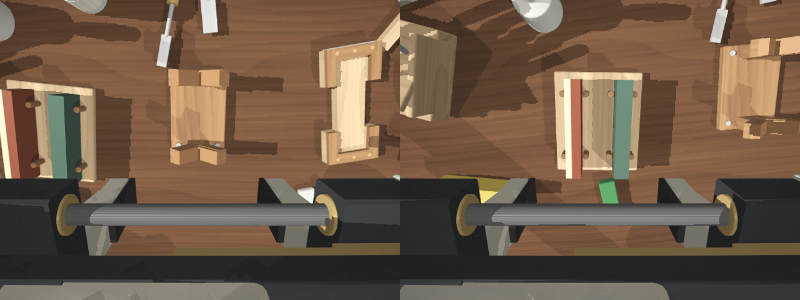

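The wrist views look straight along +x, with left as +y. The holder is at about (390,205) in the 800-wide view. The cradle is at (198,120) in the left half and the rack with the stone at (572,125) in the right half. Now one enlarged composite for precise corners, plus the stone edges by colour.

Run:
```python
from h import *
a=cv2.imread('pics/w_h.png')[55:275,245:380];b=cv2.imread('pics/w_c.png')[100:270,260:375]
A=cv2.resize(a,(365,594),interpolation=cv2.INTER_CUBIC);B=np.zeros((594,405,3),np.uint8);b=cv2.resize(b,None,fx=3.5,fy=3.48,interpolation=cv2.INTER_CUBIC);B[:b.shape[0],:b.shape[1]]=b[:594]
cv2.imwrite('pics/comp2.png',np.hstack([A,B]))
s=load('w_r');hsv=cv2.cvtColor(s['color'],cv2.COLOR_RGB2HSV).astype(int)
for v in range(125,285,12):
    r=hsv[v,240:345]; red=np.where((r[:,1]>110)&(r[:,2]>90)&((r[:,0]<8)|(r[:,0]>172)))[0]; cr=np.where((r[:,1]<70)&(r[:,2]>200))[0]
    print(v,240+red[[0,-1]] if len(red) else 0,240+cr[[0,-1]] if len(cr) else 0)
print(proj(s,[(.5033+.1,.28,.015)]))
R=Ro.from_euler('z',-6.1,degrees=True)
for L in [(90,0,75),(-90,0,75),(90,14,75),(-90,14,75),(90,-14,75),(-90,-14,75)]:
    print(L,proj(s,R.apply(np.array(L)/1000+[0,.045,0])+[.50335,.28015,0]))
```

```text
125 0 [262 302]
137 [274 290] [262 272]
149 [274 289] [262 272]
161 [274 289] [262 272]
173 [274 289] [262 272]
185 [274 289] [263 273]
197 [275 289] [263 273]
209 [275 290] [263 273]
221 [275 289] [264 273]
233 [275 289] [264 273]
245 [276 289] [265 273]
257 [276 289] [253 274]
269 [276 290] [254 338]
281 [276 289] [266 274]
[[308.16959026 115.25950342]]
(90, 0, 75) [[274.34942175 122.11875465]]
(-90, 0, 75) [[277.27393129 281.98147155]]
(90, 14, 75) [[260.99804372 121.99077901]]
(-90, 14, 75) [[265.392565   281.87529545]]
(90, -14, 75) [[287.70016941 122.25000291]]
(-90, -14, 75) [[289.15453363 282.08676276]]
```

View pics/comp2.png

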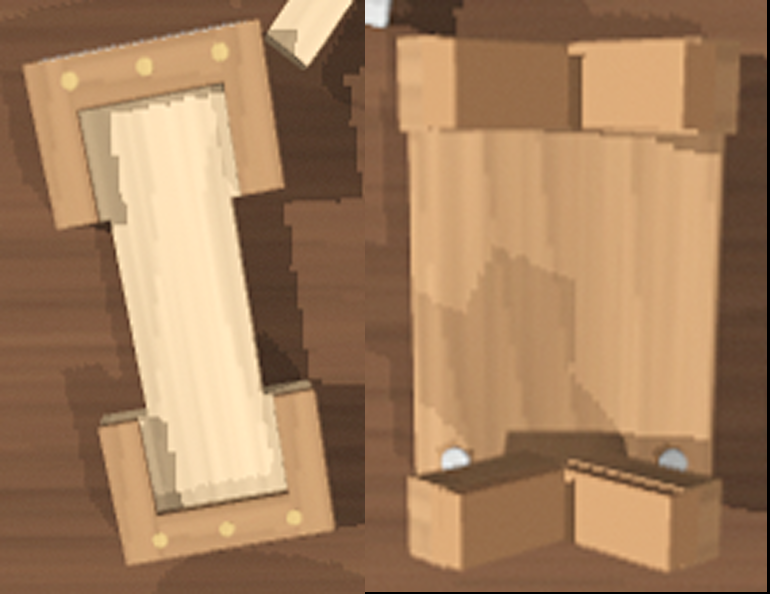

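Left half of the composite gives the holder's outer corners at (23,66), (259,20), (334,529) and (127,565), and the pocket rim at (79,111), (222,85) and (157,514). Right half gives the cradle wall tips at (457,38/131), (685,38/133), (462,490/570) and (671,490/570), with the valley at about (573,131) and (571,547).

Run:
```python
from h import *
h=lambda p:np.array(p)/2.7+[245,55]-.3
c=lambda p:(np.array(p)-[365,0])/[3.5,3.48]+[260,100]-.35
sh,sc=load('w_h'),load('w_c')
H=[[112.5,50,30],[112.5,-50,30],[-112.5,-50,30],[-112.5,50,30],[91.5,31.5,30],[91.5,-31.5,30],[-91.5,31.5,30]];
hp,e=fit([(sh,H,h([(23,66),(259,20),(334,529),(127,565),(79,111),(222,85),(157,514)]))],[.56,-.32,9]);print('holder',hp,e)
C=[[78,32,106.8],[78,-32,106.8],[54,32,106.8],[54,-32,106.8],[-54,32,106.8],[-54,-32,106.8],[-78,32,106.8],[-78,-32,106.8],[54,0,75],[-78,0,75]]
cp,e=fit([(sc,C,c([(457,38),(685,38),(457,131),(685,133),(462,490),(672,490),(462,570),(670,570),(574,131),(571,547)]))],[.54,-.01,0]);print('cradle',cp,e)
# grasp 1: stone yaw -6, grasp point 3mm ahead of TCP; grasp at stone z=44 -> world .059, TCP z .062
plan([([.508,.325,.12],[180,0,-6]),([.508,.325,.062],[180,0,-6])])
```

```text
holder [ 0.55883444 -0.32256624  9.55463618] 1.2722509994413542
cradle [ 0.54586412 -0.02172728 -0.46650539] 2.295367175086909
 3 left: delta_pos [-0.02, -0.146, 0.799] rotation [0.0, 0.0, 0.002] rows 1.6
 2 left: delta_pos [-0.021, -0.146, 0.798] rotation [0.0, 0.0, 0.002] rows 1.6
 1 left: delta_pos [-0.021, -0.146, 0.799] rotation [0.001, 0.001, 0.002] rows 1.6
-- [0.508 0.325 0.12 ] [-1.7999e+02 -3.0000e-02 -6.0300e+00]
 1 left: delta_pos [-0.001, 0.0, 0.58] rotation [-0.0, -0.0, -0.0] rows 1.2
-- [0.508 0.325 0.062] [-1.7999e+02 -3.0000e-02 -6.0300e+00]
```

```bash
for i in 1 2 3; do python3 -m creep '[{"grip":0,"delta_pos":[-0.02,-0.146,0.8],"rotation":[0,0,0.002]},{"grip":0,"delta_pos":[-0.02,-0.146,0.8],"rotation":[0,0,0.002]},{"grip":0,"delta_pos":[-0.02,-0.146,0.8],"rotation":[0,0,0.002]}]' >/dev/null; done
python3 - <<'E'
from h import *
plan([([.508,.325,.062],[180,0,-6])])
s=snap('wrist','w_r2'); o=ctrl.get_obs(); print(o['clock'])
hsv=cv2.cvtColor(s['color'],cv2.COLOR_RGB2HSV).astype(int)
for v in range(10,300,30):
    r=hsv[v]; red=np.where((r[:,1]>110)&(r[:,2]>90)&((r[:,0]<8)|(r[:,0]>172)))[0]; cr=np.where((r[:,1]<70)&(r[:,2]>200))[0]
    if len(red)>5: print(v,red[[0,-1]],cr[[0,-1]] if len(cr) else 0, at(s,[(red[0],v)],.075)[0])
E
```

```text
1 left: delta_pos [0.002, -0.019, 0.576] rotation [0.002, 0.001, -0.0] rows 1.2
-- [0.508 0.325 0.062] [ 1.7999e+02  3.0000e-02 -6.0100e+00]
5.5
130 [303 338] [277 301] [0.58314034 0.31911583 0.075     ]
160 [303 338] [278 301] [0.5698843  0.32063441 0.075     ]
190 [303 337] [279 301] [0.55606135 0.32221872 0.075     ]
220 [303 336] [279 301] [0.54162818 0.32387375 0.075     ]
250 [304 336] [280 302] [0.5264843  0.32511376 0.075     ]
280 [304 335] 0 [0.51068109 0.32691582 0.075     ]
```

```bash
python3 -m creep '[{"grip":0,"delta_pos":[0.002,-0.029,0.576],"rotation":[0,0,0]},{"grip":0,"delta_pos":[0.002,-0.029,0.576],"rotation":[0,0,0]},{"grip":0,"delta_pos":[0.002,-0.029,0.576],"rotation":[0,0,0]},{"grip":0.3,"delta_pos":[0.002,-0.029,0.576],"rotation":[0,0,0]},{"grip":0.5,"delta_pos":[0.002,-0.029,0.576],"rotation":[0,0,0]}]'
python3 -m creep '[{"grip":1,"delta_pos":[0,0,0],"rotation":[0,0,0]},{"grip":1,"delta_pos":[0,0,0],"rotation":[0,0,0]},{"grip":1,"delta_pos":[0,0,0],"rotation":[0,0,0]},{"grip":1,"delta_pos":[0,0,0],"rotation":[0,0,0]},{"grip":1,"delta_pos":[0,0,0],"rotation":[0,0,0]}]'
```

```text
clock: 6.0
tool_pos: [0.5096, 0.3285, 0.0659]
orientation: [-179.8, -0.1, -5.9]
force: [1.0, 0.0, 0.5]
opening: 0.0769
gripper_force: 0.0
clock: 6.5
tool_pos: [0.5082, 0.3275, 0.063]
orientation: [180.0, 0.0, -5.9]
force: [-0.5, 0.5, 0.2]
opening: 0.0369
gripper_force: 0.0
```

```bash
python3 -m creep '[{"grip":1,"delta_pos":[0,0,0],"rotation":[0,0,0]},{"grip":1,"delta_pos":[0,0,0],"rotation":[0,0,0]},{"grip":1,"delta_pos":[0,0,0],"rotation":[0,0,0]},{"grip":1,"delta_pos":[0,0,0],"rotation":[0,0,0]},{"grip":1,"delta_pos":[0,0,0],"rotation":[0,0,0]}]'
```

```text
clock: 7.0
tool_pos: [0.5081, 0.3272, 0.0629]
orientation: [180.0, 0.0, -6.0]
force: [0.1, -1.3, 0.6]
opening: 0.0279
gripper_force: 30.0
```

```bash
python3 -m creep '[{"grip":1,"delta_pos":[0,0,-0.4],"rotation":[0,0,0]},{"grip":1,"delta_pos":[0,0,-0.7],"rotation":[0,0,0]},{"grip":1,"delta_pos":[0,0,-1],"rotation":[0,0,0]},{"grip":1,"delta_pos":[0,0,-1],"rotation":[0,0,0]}]'
python3 -m creep '[{"grip":1,"delta_pos":[0,0,-1],"rotation":[0,0,0]},{"grip":1,"delta_pos":[0,0,-1],"rotation":[0,0,0]},{"grip":1,"delta_pos":[0,0,-1],"rotation":[0,0,0]}]'
python3 - <<'E'
from h import *
c=lambda p:(np.array(p)-[365,0])/[3.5,3.48]+[260,100]-.35
t=lambda p:np.array(p)/4.7+[200,190]-.4
C=[[78,32,106.8],[78,-32,106.8],[54,32,106.8],[54,-32,106.8],[-54,32,106.8],[-54,-32,106.8],[-78,32,106.8],[-78,-32,106.8],[54,0,75],[-78,0,75]]
ow=(load('w_c'),C,c([(457,38),(685,38),(457,131),(685,133),(462,490),(672,490),(462,570),(670,570),(574,131),(571,547)]))
ot=(load('top0'),[C[0],C[1],C[6],C[7],[-78,0,75]],t([(612,46),(719,46),(613,319),(720,319),(666,316)]))
for n,o in(('w',[ow]),('t',[ot])):
    p,e=fit(o,[.54,-.02,0]);print(n,p,e)
    s,L,u=o[0]; print(np.round(proj(s,Ro.from_euler('z',p[2],degrees=True).apply(np.array(L)/1000)+[p[0],p[1],0])-u,1).tolist())
E
```

```text
clock: 7.4
tool_pos: [0.5098, 0.3293, 0.1667]
orientation: [-179.7, -0.2, -5.9]
force: [1.4, 1.3, -6.4]
opening: 0.0278
gripper_force: 30.0
clock: 7.7
tool_pos: [0.5108, 0.3296, 0.269]
orientation: [-179.6, -0.4, -5.9]
force: [1.0, 1.4, -5.8]
opening: 0.0278
gripper_force: 30.0
w [ 0.54586412 -0.02172728 -0.46650625] 2.29536718152292
[[-0.3, 0.3], [0.8, 0.7], [0.1, -0.8], [0.0, -0.9], [0.1, 1.6], [0.5, 2.0], [0.5, 0.1], [0.4, 0.4], [-1.1, -1.0], [-1.2, -2.3]]
t [ 0.54185297 -0.02167958 -0.7178719 ] 1.4640970577096937
[[0.0, 1.5], [-0.0, 1.4], [0.1, -1.4], [0.2, -1.4], [-0.3, -0.1]]
```

Run:
```python
from h import *
plan([([.53,.15,.27],[180,0,-3]),([.544,-.046,.25],[-135,0,-.6])])
```

```text
2 left: delta_pos [0.188, 0.883, -0.01] rotation [-0.002, -0.002, -0.016] rows 1.8
 1 left: delta_pos [0.165, 0.888, -0.008] rotation [-0.003, -0.003, -0.016] rows 1.8
-- [0.53 0.15 0.27] [ 1.7997e+02  2.0000e-02 -3.0100e+00]
 3 left: delta_pos [0.081, 0.65, 0.067] rotation [0.167, -0.003, -0.008] rows 1.8
 2 left: delta_pos [0.073, 0.646, -0.105] rotation [0.167, -0.004, -0.009] rows 1.8
 1 left: delta_pos [0.062, 0.598, -0.269] rotation [0.166, -0.003, -0.008] rows 1.7
-- [ 0.544 -0.046  0.25 ] [-1.3502e+02 -1.0000e-02 -6.5000e-01]
```

```bash
python3 -m creep '[{"grip":1,"delta_pos":[0.06,0.3,0],"rotation":[0,0,-0.005]},{"grip":1,"delta_pos":[0.12,0.6,0],"rotation":[0,0,-0.01]},{"grip":1,"delta_pos":[0.188,0.883,-0.01],"rotation":[-0.002,-0.002,-0.016]}]' >/dev/null
python3 -m creep '[{"grip":1,"delta_pos":[0.06,0.3,0],"rotation":[0,0,-0.005]},{"grip":1,"delta_pos":[0.12,0.6,0],"rotation":[0,0,-0.01]},{"grip":1,"delta_pos":[0.165,0.888,-0.008],"rotation":[-0.003,-0.003,-0.016]}]' >/dev/null
python3 -m creep '[{"grip":1,"delta_pos":[0.03,0.2,0.02],"rotation":[0.055,0,0]},{"grip":1,"delta_pos":[0.05,0.4,0.05],"rotation":[0.11,0,-0.005]},{"grip":1,"delta_pos":[0.081,0.65,0.067],"rotation":[0.167,-0.003,-0.008]}]' >/dev/null
python3 -m creep '[{"grip":1,"delta_pos":[0.03,0.2,-0.03],"rotation":[0.055,0,0]},{"grip":1,"delta_pos":[0.05,0.4,-0.07],"rotation":[0.11,0,-0.005]},{"grip":1,"delta_pos":[0.073,0.646,-0.105],"rotation":[0.167,-0.004,-0.009]}]'
python3 -m creep '[{"grip":1,"delta_pos":[0.03,0.2,-0.09],"rotation":[0.055,0,0]},{"grip":1,"delta_pos":[0.05,0.4,-0.18],"rotation":[0.11,0,-0.005]},{"grip":1,"delta_pos":[0.062,0.598,-0.269],"rotation":[0.166,-0.003,-0.008]},{"grip":1,"delta_pos":[0.062,0.598,-0.269],"rotation":[0.166,-0.003,-0.008]},{"grip":1,"delta_pos":[0.062,0.598,-0.269],"rotation":[0.166,-0.003,-0.008]}]'
python3 - <<'E'
from h import *
o=ctrl.get_obs(); print(o['joint_pos'],o['orientation'],o['moment'])
a=snap('side','s1')['color'][160:300,260:420,::-1];b=snap('wrist','w1')['color'][:,:,::-1]
cv2.imwrite('pics/comp3.png',np.hstack([cv2.resize(a,(400,350)),cv2.resize(b,(400,350))]))
plan([([.544,-.046,.135],[-135,0,-.6])])
E
```

```text
clock: 8.9
tool_pos: [0.536, 0.0169, 0.2509]
orientation: [-150.1, 0.7, -1.4]
force: [0.4, 0.5, -7.4]
opening: 0.0276
gripper_force: 30.0
clock: 9.4
tool_pos: [0.5407, -0.0498, 0.2429]
orientation: [-135.4, 0.7, -1.0]
force: [-0.2, 0.4, -6.9]
opening: 0.0278
gripper_force: 30.0
[-15.82434032  19.60378591   1.26429349 -42.59828608 -87.44368971
 112.72789618] [-135.40825185    0.74243641   -0.95711912] [-4.11904249  0.12943476 -0.0250559 ]
 2 left: delta_pos [0.021, 0.379, 0.399] rotation [0.002, 0.002, -0.003] rows 1.1
 1 left: delta_pos [0.019, 0.38, 0.398] rotation [0.003, 0.001, -0.002] rows 1.1
-- [ 0.544 -0.046  0.135] [-1.3499e+02  4.0000e-02 -6.1000e-01]
```

View pics/comp3.png

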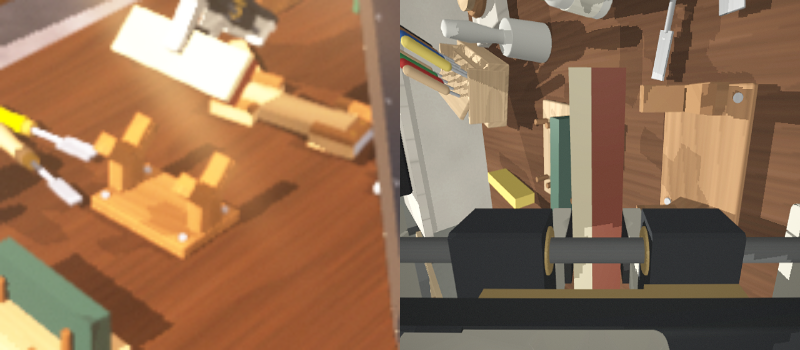

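The side view shows the stone held cleanly, tilted 45° with cream up, above and to the right of the cradle. In the wrist view its far end is at about (592,67) in the composite, which is about (307,92) in the raw image.

Run:
```python
from h import *
s=load('w1'); p,R=pose()
# cream/red seam at far end on the plane tool z=-12mm
def tool_pt(uv,zt):
    K=np.array(s['intrinsics']);n=cv2.undistortPoints(np.array([[uv]],float),K,np.array(s['distortion']))[0,0]
    Rc=np.array(s['R']);d=R.inv().apply(Rc.T@[n[0],n[1],1]);c=R.inv().apply(-Rc.T@s['t']-p)
    return c+d*(zt-c[2])/d[2]
for uv in [(307,92),(307,95)]: print(tool_pt(uv,-.012))
hsv=cv2.cvtColor(s['color'],cv2.COLOR_RGB2HSV).astype(int)
for v in range(84,104,2): print(v,hsv[v,[295,320,340]].tolist())
```

```text
[ 0.08652647 -0.00011648 -0.012     ]
[ 0.08566486 -0.00012357 -0.012     ]
84 [[13, 118, 149], [12, 121, 147], [13, 126, 146]]
86 [[12, 118, 149], [13, 124, 146], [13, 124, 144]]
88 [[12, 120, 149], [13, 124, 146], [13, 124, 146]]
90 [[13, 127, 145], [13, 121, 147], [13, 122, 146]]
92 [[18, 67, 174], [10, 120, 140], [11, 125, 139]]
94 [[23, 49, 189], [6, 125, 126], [6, 129, 123]]
96 [[24, 50, 189], [6, 124, 127], [7, 132, 122]]
98 [[23, 48, 190], [6, 124, 125], [6, 127, 124]]
100 [[23, 50, 190], [6, 125, 124], [6, 124, 125]]
102 [[24, 50, 190], [7, 123, 124], [6, 125, 126]]
```

```bash
python3 -m creep '[{"grip":1,"delta_pos":[0.02,0.2,0.2],"rotation":[0.002,0.002,-0.003]},{"grip":1,"delta_pos":[0.04,0.38,0.4],"rotation":[0.002,0.002,-0.003]},{"grip":1,"delta_pos":[0.04,0.38,0.4],"rotation":[0.002,0.002,-0.003]}]' >/dev/null
python3 -m creep '[{"grip":1,"delta_pos":[0.02,0.2,0.2],"rotation":[0.003,0.001,-0.002]},{"grip":1,"delta_pos":[0.03,0.38,0.4],"rotation":[0.003,0.001,-0.002]},{"grip":1,"delta_pos":[0.03,0.38,0.4],"rotation":[0.003,0.001,-0.002]},{"grip":1,"delta_pos":[0.03,0.38,0.4],"rotation":[0.003,0.001,-0.002]}]'
python3 - <<'E'
from h import *
plan([([.5475,-.046,.123],[-135,0,-.6])])
E
```

```text
clock: 10.2
tool_pos: [0.5478, -0.0457, 0.1373]
orientation: [-135.0, -0.1, -0.5]
force: [0.5, 0.7, -6.4]
opening: 0.028
gripper_force: 30.0
 1 left: delta_pos [-0.003, 0.104, 0.099] rotation [-0.0, 0.0, 0.002] rows 0.3
-- [ 0.5475 -0.046   0.123 ] [-1.35e+02  4.00e-02 -6.20e-01]
```

```bash
python3 -m creep '[{"grip":1,"delta_pos":[0,0.03,0.03],"rotation":[0,0,0]},{"grip":1,"delta_pos":[0,0.06,0.06],"rotation":[0,0,0]},{"grip":1,"delta_pos":[0,0.09,0.09],"rotation":[0,0,0]},{"grip":1,"delta_pos":[0,0.09,0.09],"rotation":[0,0,0]}]'
python3 -m creep '[{"grip":1,"delta_pos":[0,0.014,0.014],"rotation":[0,0,0]},{"grip":1,"delta_pos":[0,0.014,0.014],"rotation":[0,0,0]},{"grip":1,"delta_pos":[0,0.014,0.014],"rotation":[0,0,0]}]'
python3 -m creep '[{"grip":1,"delta_pos":[0,0.014,0.014],"rotation":[0,0,0]},{"grip":1,"delta_pos":[0,0.014,0.014],"rotation":[0,0,0]},{"grip":1,"delta_pos":[0,0.014,0.014],"rotation":[0,0,0]}]'
```

```text
clock: 10.6
tool_pos: [0.5472, -0.0461, 0.123]
orientation: [-135.0, -0.0, -0.6]
force: [0.2, -0.2, -6.9]
opening: 0.0282
gripper_force: 30.0
clock: 10.9
tool_pos: [0.5475, -0.0459, 0.1214]
orientation: [-134.9, -0.1, -0.6]
force: [0.1, 1.4, -6.2]
opening: 0.0279
gripper_force: 30.0
clock: 11.2
tool_pos: [0.5477, -0.0451, 0.1205]
orientation: [-134.9, -0.1, -0.5]
force: [-0.0, 5.0, 4.3]
opening: 0.0277
gripper_force: 30.0
```

```bash
python3 -m creep '[{"grip":1,"delta_pos":[0,-0.006,0.005],"rotation":[0,0,0]},{"grip":1,"delta_pos":[0,-0.006,0.01],"rotation":[0,0,0]},{"grip":1,"delta_pos":[0,-0.006,0.01],"rotation":[0,0,0]}]'
python3 -m creep '[{"grip":1,"delta_pos":[0,0,0.01],"rotation":[0,0,0]},{"grip":1,"delta_pos":[0,0,0.01],"rotation":[0,0,0]}]'
python3 -m creep '[{"grip":1,"delta_pos":[0,0,0.01],"rotation":[0,0,0]},{"grip":1,"delta_pos":[0,0,0.01],"rotation":[0,0,0]}]'
```

```text
clock: 11.5
tool_pos: [0.5478, -0.0445, 0.1199]
orientation: [-134.9, -0.1, -0.5]
force: [-0.5, 4.9, 5.3]
opening: 0.0276
gripper_force: 30.0
clock: 11.7
tool_pos: [0.5478, -0.0437, 0.1191]
orientation: [-134.9, -0.1, -0.6]
force: [0.5, 4.1, 5.5]
opening: 0.0278
gripper_force: 30.0
clock: 11.9
tool_pos: [0.5479, -0.0434, 0.1189]
orientation: [-134.9, -0.2, -0.5]
force: [-0.3, 2.5, 8.2]
opening: 0.0277
gripper_force: 30.0
```

```bash
python3 -m creep '[{"grip":1,"delta_pos":[0,0,0.008],"rotation":[0,0,0]},{"grip":1,"delta_pos":[0,0,0.008],"rotation":[0,0,0]}]'
python3 -m creep '[{"grip":1,"delta_pos":[0,0,0.006],"rotation":[0,0,0]},{"grip":1,"delta_pos":[0,0,0.006],"rotation":[0,0,0]}]'
```

```text
clock: 12.1
tool_pos: [0.548, -0.0434, 0.1188]
orientation: [-135.0, -0.2, -0.5]
force: [-0.7, 0.1, 12.9]
opening: 0.0278
gripper_force: 30.0
clock: 12.3
tool_pos: [0.5481, -0.0433, 0.1188]
orientation: [-135.0, -0.2, -0.5]
force: [-1.4, -2.2, 15.0]
opening: 0.0278
gripper_force: 30.0
```

```bash
python3 -m creep '[{"grip":1,"delta_pos":[0,0,-0.008],"rotation":[0,0,0]},{"grip":1,"delta_pos":[0,0,-0.008],"rotation":[0,0,0]},{"grip":0.7,"delta_pos":[0,0,-0.008],"rotation":[0,0,0]},{"grip":0.6,"delta_pos":[0,0,-0.008],"rotation":[0,0,0]},{"grip":0.4,"delta_pos":[0,0,-0.008],"rotation":[0,0,0]}]'
python3 -m creep '[{"grip":0.4,"delta_pos":[0,0,0],"rotation":[0,0,0]},{"grip":0.2,"delta_pos":[0,0,0],"rotation":[0,0,0]},{"grip":0.2,"delta_pos":[0,0,0],"rotation":[0,0,0]},{"grip":0.2,"delta_pos":[0,0,0],"rotation":[0,0,0]}]'
python3 - <<'E'
from h import *
V=np.array([.544,-.0195,.075]);
p,R=pose()
# grasp 2 hover: tool z=-stone y; R = Rz(y)Rx(45)*Rx(90)=roll 135
Rs=Ro.from_euler('xyz',[45,0,-.55],degrees=True)
g=V+Rs.apply([0,.014+.003,.030]); print('grasp TCP',g, 'vs', p)
up=p+R.apply([0,0,-.12]);
plan([(up,[-135,0,-.5]),([.544,-.02,.32],[180,0,-.5]),(V+Rs.apply([0,.13,.03]),[135,0,-.5])])
E
```

```text
clock: 12.8
tool_pos: [0.5477, -0.0438, 0.1171]
orientation: [-135.0, -0.1, -0.6]
force: [-0.0, 0.5, -1.1]
opening: 0.0385
gripper_force: 0.0
clock: 13.2
tool_pos: [0.5475, -0.0432, 0.117]
orientation: [-135.0, -0.0, -0.6]
force: [0.3, -0.5, 0.5]
opening: 0.0673
gripper_force: 0.0
grasp TCP [ 0.54391176 -0.02869196  0.10823402] vs [ 0.54746536 -0.04323966  0.11703557]
 2 left: delta_pos [-0.0, -0.0, -0.6] rotation [-0.0, -0.0, -0.0] rows 1.2
 1 left: delta_pos [-0.0, 0.0, -0.6] rotation [-0.0, -0.001, -0.0] rows 1.2
-- [ 0.5465 -0.1281  0.2018] [-1.3497e+02  1.0000e-02 -5.1000e-01]
 2 left: delta_pos [-0.018, -0.8, -0.035] rotation [-0.25, 0.0, -0.0] rows 2.6
 1 left: delta_pos [-0.017, -0.726, -0.339] rotation [-0.25, 0.0, -0.0] rows 2.6
-- [ 0.544 -0.02   0.32 ] [-1.7997e+02  1.0000e-02 -5.1000e-01]
 2 left: delta_pos [0.0, -0.356, 0.66] rotation [-0.25, 0.0, -0.0] rows 2.6
 1 left: delta_pos [0.0, -0.58, 0.473] rotation [-0.25, 0.0, -0.0] rows 2.6
-- [0.5446 0.0512 0.1882] [ 1.3503e+02  1.0000e-02 -5.1000e-01]
```

```bash
for i in 1 2; do python3 -m creep '[{"grip":0,"delta_pos":[0,0,-0.3],"rotation":[0,0,0]},{"grip":0,"delta_pos":[0,0,-0.6],"rotation":[0,0,0]},{"grip":0,"delta_pos":[0,0,-0.6],"rotation":[0,0,0]}]' >/dev/null; done
python3 -m creep '[{"grip":0,"delta_pos":[-0.018,-0.8,-0.035],"rotation":[-0.25,0,0]},{"grip":0,"delta_pos":[-0.018,-0.8,-0.035],"rotation":[-0.25,0,0]},{"grip":0,"delta_pos":[-0.018,-0.8,-0.035],"rotation":[-0.25,0,0]}]' >/dev/null
python3 -m creep '[{"grip":0,"delta_pos":[-0.017,-0.726,-0.339],"rotation":[-0.25,0,0]},{"grip":0,"delta_pos":[-0.017,-0.726,-0.339],"rotation":[-0.25,0,0]},{"grip":0,"delta_pos":[-0.017,-0.726,-0.339],"rotation":[-0.25,0,0]},{"grip":0,"delta_pos":[-0.017,-0.726,-0.339],"rotation":[-0.25,0,0]}]'
python3 -m creep '[{"grip":0,"delta_pos":[0,-0.5,0.5],"rotation":[-0.25,0,0]},{"grip":0,"delta_pos":[0,-0.5,0.5],"rotation":[-0.25,0,0]},{"grip":0,"delta_pos":[0,-0.5,0.5],"rotation":[-0.25,0,0]},{"grip":0,"delta_pos":[0,-0.5,0.5],"rotation":[-0.25,0,0]}]'
python3 - <<'E'
from h import *
V=np.array([.544,-.0195,.075]);Rs=Ro.from_euler('xyz',[45,0,-.55],degrees=True)
s=snap('wrist','w2'); o=ctrl.get_obs(); print(o['clock'],o['joint_pos'])
print(proj(s,[V+Rs.apply(np.array(L)/1000) for L in [(90,28,0),(90,28,60),(-90,28,0),(-90,28,60)]]))
plan([(V+Rs.apply([0,.13,.03]),[135,0,-.5])])
cv2.imwrite('pics/w2v.png',s['color'][:,:,::-1])
E
```

```text
clock: 14.5
tool_pos: [0.5432, -0.0165, 0.3199]
orientation: [179.9, -0.1, -0.2]
force: [-0.2, 0.4, -0.6]
opening: 0.088
gripper_force: 0.0
clock: 14.9
tool_pos: [0.5432, 0.0308, 0.2667]
orientation: [157.3, 0.3, -0.4]
force: [-1.1, 0.7, -0.2]
opening: 0.0877
gripper_force: 0.0
14.95 [ 35.53015142  11.03504843 -20.86359373  18.75152077 -72.87600152
  46.13706763]
[[262.50327639 107.19981683]
 [337.83799521 105.71025248]
 [269.51434672 321.96969682]
 [333.34364866 335.39681189]]
 1 left: delta_pos [0.013, -0.496, 0.656] rotation [-0.25, 0.002, 0.002] rows 2.6
-- [0.5446 0.0513 0.1881] [135.    -0.    -0.53]
```

View pics/w2v.png

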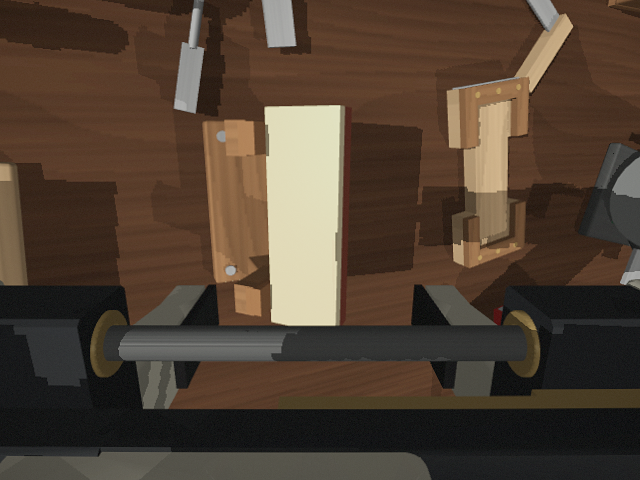

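The wrist view shows the stone lying stably in the V with cream up and corners at (265,106), (344,105) and (271,325), close to the prediction. The holder is clear at (490,175).

```bash
python3 -m creep '[{"grip":0,"delta_pos":[0.013,-0.496,0.656],"rotation":[-0.25,0,0]},{"grip":0,"delta_pos":[0.013,-0.496,0.656],"rotation":[-0.25,0.002,0.002]},{"grip":0,"delta_pos":[0.013,-0.496,0.656],"rotation":[-0.25,0.002,0.002]},{"grip":0,"delta_pos":[0.013,-0.496,0.656],"rotation":[-0.25,0.002,0.002]},{"grip":0,"delta_pos":[0.013,-0.496,0.656],"rotation":[-0.25,0.002,0.002]}]'
python3 - <<'E'
from h import *
V=np.array([.544,-.0195,.075]);Rs=Ro.from_euler('xyz',[45,0,-.55],degrees=True)
plan([(V+Rs.apply([0.0005,.017,.03]),[135,0,-.55])])
E
```

```text
clock: 15.45
tool_pos: [0.5461, 0.0503, 0.1901]
orientation: [135.2, -0.2, -0.7]
force: [-0.4, 0.3, -0.1]
opening: 0.0876
gripper_force: 0.0
 2 left: delta_pos [-0.005, -0.008, 0.569] rotation [-0.001, -0.0, -0.002] rows 1.1
 1 left: delta_pos [-0.005, -0.009, 0.569] rotation [-0.001, -0.0, -0.001] rows 1.1
-- [ 0.5444 -0.0287  0.1082] [ 1.3503e+02 -1.0000e-02 -5.4000e-01]
```

```bash
for i in 1 2; do python3 -m creep '[{"grip":0,"delta_pos":[-0.005,-0.008,0.3],"rotation":[-0.001,0,-0.001]},{"grip":0,"delta_pos":[-0.005,-0.008,0.569],"rotation":[-0.001,0,-0.001]},{"grip":0,"delta_pos":[-0.005,-0.008,0.569],"rotation":[-0.001,0,-0.001]},{"grip":0,"delta_pos":[-0.005,-0.008,0.569],"rotation":[-0.001,0,-0.001]}]'; done
python3 -m creep '[{"grip":0.15,"delta_pos":[0,0,0],"rotation":[0,0,0]},{"grip":0.2,"delta_pos":[0,0,0],"rotation":[0,0,0]},{"grip":0.25,"delta_pos":[0,0,0],"rotation":[0,0,0]}]'
python3 -m creep '[{"grip":0.3,"delta_pos":[0,0,0],"rotation":[0,0,0]},{"grip":0.32,"delta_pos":[0,0,0],"rotation":[0,0,0]},{"grip":0.33,"delta_pos":[0,0,0],"rotation":[0,0,0]},{"grip":0.34,"delta_pos":[0,0,0],"rotation":[0,0,0]}]'
```

```text
clock: 15.85
tool_pos: [0.5458, 0.0102, 0.1512]
orientation: [135.2, -0.3, -0.7]
force: [0.5, 0.3, 2.3]
opening: 0.0875
gripper_force: 0.0
clock: 16.25
tool_pos: [0.5456, -0.0283, 0.1103]
orientation: [135.0, -0.3, -0.5]
force: [0.7, 0.3, 0.8]
opening: 0.0876
gripper_force: 0.0
clock: 16.55
tool_pos: [0.5452, -0.0276, 0.1096]
orientation: [134.9, -0.3, -0.5]
force: [-0.3, -0.1, -0.4]
opening: 0.0697
gripper_force: 0.0
clock: 16.95
tool_pos: [0.5448, -0.028, 0.1089]
orientation: [134.9, -0.2, -0.5]
force: [-2.4, 3.2, -0.1]
opening: 0.0599
gripper_force: 30.0
```

```bash
python3 -m creep '[{"grip":1,"delta_pos":[0,0,0],"rotation":[0,0,0]},{"grip":1,"delta_pos":[0,0,0],"rotation":[0,0,0]},{"grip":1,"delta_pos":[0,0.05,-0.05],"rotation":[0,0,0]},{"grip":1,"delta_pos":[0,0.2,-0.2],"rotation":[0,0,0]},{"grip":1,"delta_pos":[0,0.5,-0.5],"rotation":[0,0,0]}]'
python3 -m creep '[{"grip":1,"delta_pos":[0,0.3,-0.3],"rotation":[0,0,0]},{"grip":1,"delta_pos":[0,0.6,-0.6],"rotation":[0,0,0]},{"grip":1,"delta_pos":[0,0.7,-0.7],"rotation":[0,0,0]},{"grip":1,"delta_pos":[0,0.7,-0.7],"rotation":[0,0,0]}]'
python3 - <<'E'
from h import *
o=ctrl.get_obs();print(o['moment'])
plan([([.55,-.12,.28],[162,0,4]),([.557,-.30,.28],[180,0,9.5])],step=(.095,20))
E
```

```text
clock: 17.45
tool_pos: [0.5426, -0.0295, 0.178]
orientation: [134.7, 0.2, -0.6]
force: [2.0, 0.6, -6.1]
opening: 0.0599
gripper_force: 30.0
clock: 17.85
tool_pos: [0.5442, -0.0279, 0.2797]
orientation: [135.0, -0.3, -0.5]
force: [0.7, 1.2, -7.9]
opening: 0.0596
gripper_force: 30.0
[4.23838467 0.13706294 0.06984842]
 2 left: delta_pos [0.033, 0.326, 0.324] rotation [0.15, 0.012, -0.023] rows 1.6
 1 left: delta_pos [0.015, 0.394, 0.24] rotation [0.15, 0.012, -0.022] rows 1.6
-- [ 0.55 -0.12  0.28] [ 1.6202e+02 -4.0000e-02  4.0000e+00]
 2 left: delta_pos [-0.028, 0.856, 0.278] rotation [0.1, 0.005, -0.03] rows 1.8
 1 left: delta_pos [-0.071, 0.887, 0.14] rotation [0.1, 0.004, -0.031] rows 1.8
-- [ 0.557 -0.3    0.28 ] [-1.7997e+02  1.0000e-02  9.5400e+00]
```

```bash
python3 -m creep '[{"grip":1,"delta_pos":[0.017,0.163,0.162],"rotation":[0.075,0.006,-0.011]},{"grip":1,"delta_pos":[0.033,0.326,0.324],"rotation":[0.15,0.012,-0.023]},{"grip":1,"delta_pos":[0.033,0.326,0.324],"rotation":[0.15,0.012,-0.023]}]' >/dev/null
python3 -m creep '[{"grip":1,"delta_pos":[0.008,0.2,0.12],"rotation":[0.075,0.006,-0.011]},{"grip":1,"delta_pos":[0.015,0.394,0.24],"rotation":[0.15,0.012,-0.022]},{"grip":1,"delta_pos":[0.015,0.394,0.24],"rotation":[0.15,0.012,-0.022]}]' >/dev/null
python3 -m creep '[{"grip":1,"delta_pos":[-0.014,0.3,0.1],"rotation":[0.04,0.002,-0.01]},{"grip":1,"delta_pos":[-0.02,0.6,0.2],"rotation":[0.08,0.004,-0.02]},{"grip":1,"delta_pos":[-0.028,0.856,0.278],"rotation":[0.1,0.005,-0.03]},{"grip":1,"delta_pos":[-0.028,0.856,0.278],"rotation":[0.1,0.005,-0.03]}]'
python3 -m creep '[{"grip":1,"delta_pos":[-0.02,0.3,0.05],"rotation":[0.04,0.002,-0.01]},{"grip":1,"delta_pos":[-0.04,0.6,0.1],"rotation":[0.08,0.004,-0.02]},{"grip":1,"delta_pos":[-0.071,0.887,0.14],"rotation":[0.1,0.004,-0.031]},{"grip":1,"delta_pos":[-0.071,0.887,0.14],"rotation":[0.1,0.004,-0.031]},{"grip":1,"delta_pos":[-0.071,0.887,0.14],"rotation":[0.1,0.004,-0.031]}]'
python3 - <<'E'
from h import *
print(ctrl.get_obs()['moment'])
plan([([.557,-.32,.13],[180,0,9.5])])
E
```

```text
clock: 18.85
tool_pos: [0.5517, -0.2131, 0.2762]
orientation: [171.0, 0.7, 6.5]
force: [0.1, 1.1, -7.1]
opening: 0.06
gripper_force: 30.0
clock: 19.35
tool_pos: [0.5555, -0.3005, 0.276]
orientation: [-180.0, 0.5, 9.4]
force: [-0.9, 0.1, -7.6]
opening: 0.06
gripper_force: 30.0
[ 0.02899445  0.14474004 -0.01104561]
 2 left: delta_pos [-0.002, 0.098, 0.73] rotation [-0.0, 0.003, -0.001] rows 1.5
 1 left: delta_pos [-0.005, 0.098, 0.73] rotation [-0.0, 0.003, -0.0] rows 1.5
-- [ 0.557 -0.32   0.13 ] [-1.7996e+02  1.0000e-02  9.4800e+00]
```

```bash
for i in 1 2; do python3 -m creep '[{"grip":1,"delta_pos":[0,0.05,0.36],"rotation":[0,0.003,0]},{"grip":1,"delta_pos":[-0.002,0.098,0.73],"rotation":[0,0.003,0]},{"grip":1,"delta_pos":[-0.002,0.098,0.73],"rotation":[0,0.003,0]},{"grip":1,"delta_pos":[-0.002,0.098,0.73],"rotation":[0,0.003,0]}]'; done
python3 - <<'E'
from h import *
print(pose()[0],ctrl.get_obs()['orientation'])
s=snap('wrist','w3');a=s['color'][0:300,160:500,::-1]
cv2.imwrite('pics/w3v.png',cv2.resize(a,None,fx=2,fy=2,interpolation=cv2.INTER_CUBIC))
E
```

```text
clock: 19.75
tool_pos: [0.5576, -0.309, 0.2056]
orientation: [179.9, 0.1, 9.6]
force: [1.1, -0.4, -5.4]
opening: 0.0597
gripper_force: 30.0
clock: 20.15
tool_pos: [0.5608, -0.3197, 0.1353]
orientation: [179.8, -0.4, 9.6]
force: [0.6, -0.3, -5.5]
opening: 0.0601
gripper_force: 30.0
[ 0.56076896 -0.31973476  0.13529246] [179.82390888  -0.37379149   9.63327974]
```

View pics/w3v.png

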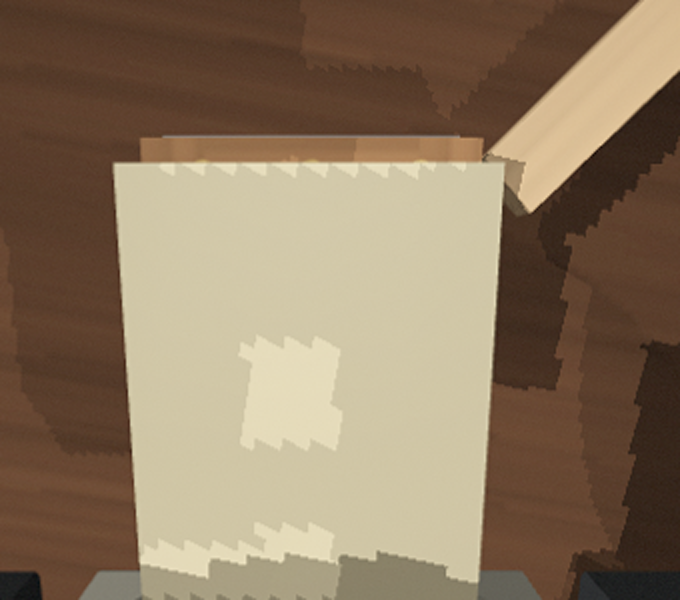

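The crop shows the stone's far cream corners at (114,163) and (504,163), and the holder's far top corners at (141,139) and (481,138). The square sits just right of the corner. Computing the relative offset.

Run:
```python
from h import *
s=load('w3'); p,R=pose(); f=lambda q:np.array(q)/2+[160,0]-.25
S=at(s,f([(114,163),(504,163)]),p[2]+.010); H=at(s,f([(141,139),(481,138)]),.030)
for n,Q in(('stone',S),('holder',H)):
    d=Q[0]-Q[1]; print(n,Q.round(4).tolist(),'mid',Q.mean(0).round(4),'w',np.linalg.norm(d),'yaw',np.degrees(np.arctan2(-d[0],d[1])))
u=Ro.from_euler('z',9.55,degrees=True)
print('stone ctr',S.mean(0)-u.apply([.09,0,0]),'holder ctr',H.mean(0)-u.apply([.1125,0,0]),'tcp',p)
# edge profile near the holder top edge/left/right side for code use
g=cv2.cvtColor(s['color'],cv2.COLOR_RGB2GRAY).astype(int)
print(g[76,225:240],g[76,395:408])
K=np.array(s['R'])
```

```text
stone [[0.6441, -0.2766, 0.1464], [0.654, -0.3353, 0.1464]] mid [ 0.649  -0.306   0.1464] w 0.05954144959723421 yaw 9.617706530093413
holder [[0.6615, -0.2545, 0.03], [0.6783, -0.3522, 0.03]] mid [ 0.6699 -0.3034  0.03  ] w 0.09921707356878669 yaw 9.781130556124854
stone ctr [ 0.56028017 -0.32090022  0.14643634] holder ctr [ 0.5589457 -0.3220231  0.03     ] tcp [ 0.5616436  -0.32001209  0.13643634]
[ 66  66  65  66  62 102 121 121 120 121 120 120 118 119 118] [139 137 134 132 133 136  81  79 114 159 145 191 197]
```

```bash
python3 -m creep '[{"grip":1,"delta_pos":[0,0,0.25],"rotation":[0,0,0]},{"grip":1,"delta_pos":[0,0,0.5],"rotation":[0,0,0]},{"grip":1,"delta_pos":[0,0,0.6],"rotation":[0,0,0]},{"grip":1,"delta_pos":[0,0,0.6],"rotation":[0,0,0]},{"grip":1,"delta_pos":[0,0,0.6],"rotation":[0,0,0]}]'
python3 -m creep '[{"grip":1,"delta_pos":[0,0,0],"rotation":[0,0,0]},{"grip":1,"delta_pos":[0,0,0],"rotation":[0,0,0]},{"grip":1,"delta_pos":[0,0,0],"rotation":[0,0,0]}]'
python3 - <<'E'
from h import *
s=snap('wrist','w4'); p,R=pose();print(p,ctrl.get_obs()['orientation'])
u=Ro.from_euler('z',9.6,degrees=True)
zc=p[2]+.010
print('pred stone',proj(s,[p+u.apply([.0885,y,0])+[0,0,.010] for y in(.03,-.03)]))
hc=np.array([.559,-.322,0])
print('pred holder',proj(s,[hc+u.apply([.1125,y,.03]) for y in(.05,-.05)]))
g=cv2.cvtColor(s['color'],cv2.COLOR_RGB2GRAY).astype(int)
np.set_printoptions(linewidth=250)
for v in range(50,110,4): print(v,g[v,195:425:6])
E
```

```text
clock: 20.7
tool_pos: [0.5617, -0.3202, 0.0758]
orientation: [179.8, -0.5, 9.6]
force: [0.0, -0.1, -6.4]
opening: 0.0598
gripper_force: 30.0
clock: 21.0
tool_pos: [0.5607, -0.3199, 0.0747]
orientation: [179.9, -0.4, 9.6]
force: [0.1, 0.0, -6.9]
opening: 0.0597
gripper_force: 30.0
[ 0.56056913 -0.31990895  0.07442629] [179.86957975  -0.40993398   9.57496974]
pred stone [[213.23973624  85.28636925]
 [406.94979312  85.10713921]]
pred holder [[199.2517258   46.1003689 ]
 [430.86783697  45.98059954]]
50 [ 71 123 119 117 116 127 127 122 118 119 118 116 118 117 116 117 117 114 115 115 116 117 114 113 113 114 115 112 114 112 114 113 112 119 119 115 123 144 141]
54 [ 66 123 120 118 116 127 125 121 120 121 121 121 120 120 120 121 120 121 120 121 121 120 119 119 118 120 120 118 117 116 118 116 116 121 120 117 124 145 141]
58 [ 66 113 122 119 116 128 127 123 121 125 126 125 125 126 126 127 127 126 128 126 127 125 125 126 125 125 126 127 126 126 125 124 124 122 120 116 126 144 139]
62 [ 71 107 122 118 116 128 128 150 163 127 129 129 127 127 128 129 127 127 126 129 161 134 128 129 127 129 128 127 
[... 1117 characters left out ...]
1 200 201 200 201 200 199 199 200 199 199 186 142 136]
94 [ 66  67 122 120 199 199 199 200 199 199 200 200 201 201 200 201 201 201 201 202 203 201 199 201 201 201 201 201 201 199 201 200 200 199 199 199 181 144 135]
98 [ 67  65 120 119 200 199 200 201 200 199 200 201 201 202 200 201 200 201 201 201 202 201 201 201 201 201 201 201 200 200 200 200 199 198 199 200 159 144 138]
102 [ 68  66 123 120 202 199 199 200 200 201 200 199 201 201 201 201 201 201 202 201 201 202 201 201 201 201 202 200 200 200 200 199 199 199 199 200 141 145 135]
106 [ 66  69 120 120 202 199 199 200 200 200 201 200 199 200 201 202 201 201 201 201 202 202 202 201 201 201 201 201 201 200 200 200 200 200 200 200 142 143 136]
```

```bash
cat > m.py <<'E'
from h import *
def meas(n):
    s=snap('wrist',n); p,R=pose(); g=cv2.GaussianBlur(cv2.cvtColor(s['color'],cv2.COLOR_RGB2GRAY),(3,3),0).astype(float)
    e=lambda a,i0:i0+np.argmax(np.abs(np.diff(a)))+.5
    rows=np.arange(100,240,10)
    L=[(e(g[v,205:245],205),v) for v in rows]; Rr=[(e(g[v,380:425],380),v) for v in rows]
    cols=np.arange(235,390,6); T=[(c,e(g[70:95,c],70)) for c in cols]
    z=p[2]+.010
    l=at(s,L,z);r=at(s,Rr,z);t=at(s,T,z)
    for q in (l,r): k=np.polyfit(q[:,0],q[:,1],1); print('side yaw',np.degrees(np.arctan(k[0])),'resid',np.abs(np.polyval(k,q[:,0])-q[:,1]).max())
    kl=np.polyfit(l[:,0],l[:,1],1);kr=np.polyfit(r[:,0],r[:,1],1);km=(kl+kr)/2
    print('width',np.polyval(kl-kr,.6)*np.cos(np.arctan(km[0])),'end yaw',np.degrees(-np.arctan(np.polyfit(t[:,1],t[:,0],1)[0])))
    d=np.median(t@[np.cos(np.radians(9.6)),np.sin(np.radians(9.6)),0])
    tc=p@[np.cos(np.radians(9.6)),np.sin(np.radians(9.6)),0]; print('stone end ahead of tcp',d-tc,' tcp lateral off stone line',(p[1]-np.polyval(km,p[0]))*.986)
    m=((g[56:80,215:410]>143)).astype(np.uint8); n_,lab,st,ce=cv2.connectedComponentsWithStats(m)
    for i in range(1,n_):
        if st[i,4]>60:
            c=ce[i]+[215,56]; w=at(s,[c],.03)[0]; print('dot',c.round(1),st[i],w.round(4),'lateral from stone line',(w[1]-np.polyval(km,w[0]))*.986*1000)
    H=[(c,e(g[36:56,c],36)) for c in range(215,400,8)]; h=at(s,H,.03)
    k=np.polyfit(h[:,1],h[:,0],1);print('holder end yaw',np.degrees(-np.arctan(k[0])),'holder end - stone end',np.median(h@[np.cos(np.radians(9.6)),np.sin(np.radians(9.6)),0])-d, 'want .0225')
    print(p,ctrl.get_obs()['orientation'])
E
python3 -c "from m import *; meas('w5')"
```

```text
side yaw 9.658219855105191 resid 0.00012563500559059637
side yaw 9.560863887029619 resid 0.0001539580950177255
width 0.06037809463163934 end yaw 9.548641872885257
stone end ahead of tcp 0.08976101929003744  tcp lateral off stone line 0.001192110005797189
dot [242.   68.1] [ 20   4  15  17 207] [ 0.6557 -0.2732  0.03  ] lateral from stone line 31.330018650104222
dot [315.6  68. ] [ 93   4  16  17 220] [ 0.661  -0.3049  0.03  ] lateral from stone line -0.7810387672595405
dot [389.1  68.1] [167   4  16  17 207] [ 0.6663 -0.3366  0.03  ] lateral from stone line -32.923453711869264
holder end yaw 9.55635154513286 holder end - stone end 0.02125208907507503 want .0225
[ 0.56047601 -0.31987551  0.0742349 ] [179.87749683  -0.39456536   9.57624535]
```

Run:
```python
from h import *
p,R=pose(); u=Ro.from_euler('z',9.56,degrees=True)
t=p+u.apply([-.0012,-.00065,0]); t[2]=.054; print(t)
plan([(t,[180,0,9.56])])
```

```text
[ 0.55940063 -0.32071578  0.054     ]
 1 left: delta_pos [-0.013, 0.006, 0.202] rotation [0.001, -0.004, 0.0] rows 0.4
-- [ 0.5594 -0.3207  0.054 ] [ 1.7997e+02 -3.0000e-02  9.5800e+00]
```

```bash
python3 -m creep '[{"grip":1,"delta_pos":[-0.013,0.006,0.1],"rotation":[0.001,-0.004,0]},{"grip":1,"delta_pos":[-0.013,0.006,0.202],"rotation":[0.001,-0.004,0]},{"grip":1,"delta_pos":[-0.013,0.006,0.202],"rotation":[0.001,-0.004,0]},{"grip":1,"delta_pos":[-0.013,0.006,0.202],"rotation":[0.001,-0.004,0]}]'
python3 - <<'E'
from h import *
for i in range(1):
    o=ctrl.get_obs();print(o['tool_pos'],o['orientation'])
plan([([.5594,-.3207,.051],[180,0,9.56])])
E
python3 -c "from m import *; meas('w6')"
```

```text
clock: 21.5
tool_pos: [0.5588, -0.3205, 0.0526]
orientation: [-180.0, 0.1, 9.6]
force: [-0.2, -0.1, -7.5]
opening: 0.0601
gripper_force: 30.0
[ 0.55878058 -0.32054217  0.05260174] [-1.79979298e+02  9.06277441e-02  9.57404510e+00]
 1 left: delta_pos [0.006, 0.003, 0.016] rotation [-0.0, 0.001, 0.0] rows 0.0
-- [ 0.5594 -0.3207  0.051 ] [-179.98    0.      9.57]
side yaw 9.5379052673985 resid 0.00012462728423989766
side yaw 9.664158201628412 resid 0.0001508131015662828
width 0.05987371536796608 end yaw 9.52985088560739
stone end ahead of tcp 0.0891780066178176  tcp lateral off stone line 0.0010104464755397848
dot [230.4  58.1] [ 8  0 16  6 75] [ 0.6537 -0.2734  0.03  ] lateral from stone line 31.78662057714518
dot [315.1  58.2] [92  0 17  7 81] [ 0.6589 -0.3052  0.03  ] lateral from stone line -0.4090344284712799
dot [399.9  58.1] [177   0  17   6  79] [ 0.6643 -0.337   0.03  ] lateral from stone line -32.61630205424722
holder end yaw 11.72188494572268 holder end - stone end 0.018559474771715045 want .0225
[ 0.55918571 -0.32064258  0.05315861] [1.79992048e+02 4.06037331e-02 9.58447505e+00]
```

Run:
```python
from h import *
s=load('w6'); g=cv2.GaussianBlur(cv2.cvtColor(s['color'],cv2.COLOR_RGB2GRAY),(3,3),0).astype(float)
print(g[10:95:2,280].astype(int))
n=np.array([np.cos(np.radians(9.56)),np.sin(np.radians(9.56)),0]); p=pose()[0]
e=lambda a,i0:i0+np.argmax(np.abs(np.diff(a)))+.5
C=range(235,390,6)
h=at(s,[(c,e(g[8:44,c],8)) for c in C],.03);t=at(s,[(c,e(g[60:95,c],60)) for c in C],p[2]+.01)
print(np.median(h@n)-np.median(t@n), np.percentile(h@n,[10,90])-np.median(h@n), np.percentile(t@n,[10,90])-np.median(t@n))
m=(g[40:80,215:420]>143).astype(np.uint8); k,lab,st,ce=cv2.connectedComponentsWithStats(m)
for i in range(1,k):
    if st[i,4]>60: print(st[i],at(s,[ce[i]+[215,40]],.03)[0]@n-np.median(t@n))
s=load('w5'); g=cv2.GaussianBlur(cv2.cvtColor(s['color'],cv2.COLOR_RGB2GRAY),(3,3),0).astype(float)
print(g[36:95:2,280].astype(int))
```

```text
[ 65  65  65  65  67  67  68  79 116 116 116 116 117 120 123 125 126 126
 127 127 126 127 127 126 125 123 121 118 117 117 119 119 120 121 121 137
 195 200 200 200 200 200 200]
0.02325578718652066 [-8.12156968e-06  2.47323763e-05] [-5.09176705e-06  1.88189276e-05]
[  7   3  17  19 267] 0.013916629255534163
[ 91   3  19  20 289] 0.013885236898972142
[177   3  18  19 275] 0.013875434271854337
[ 68  69  70  71  85 119 117 117 118 121 124 126 127 128 128 129 128 128
 127 126 122 119 135 202 204 202 201 201 201 201]
```

```bash
python3 -m creep '[{"grip":1,"delta_pos":[0.007,0.002,0],"rotation":[0,0,0]},{"grip":1,"delta_pos":[0.007,0.002,0.02],"rotation":[0,0,0]},{"grip":1,"delta_pos":[0.007,0.002,0.04],"rotation":[0,0,0]},{"grip":1,"delta_pos":[0.007,0.002,0.04],"rotation":[0,0,0]},{"grip":1,"delta_pos":[0.007,0.002,0.04],"rotation":[0,0,0]}]'
python3 -m creep '[{"grip":1,"delta_pos":[0,0,0.015],"rotation":[0,0,0]},{"grip":1,"delta_pos":[0,0,0.03],"rotation":[0,0,0]},{"grip":1,"delta_pos":[0,0,0.03],"rotation":[0,0,0]}]'
```

```text
clock: 22.05
tool_pos: [0.5599, -0.3207, 0.0496]
orientation: [180.0, 0.0, 9.6]
force: [-0.4, 0.1, -6.6]
opening: 0.0599
gripper_force: 30.0
clock: 22.35
tool_pos: [0.5598, -0.3206, 0.0463]
orientation: [180.0, 0.0, 9.6]
force: [-0.4, -0.2, -6.9]
opening: 0.0596
gripper_force: 30.0
```

```bash
for i in 1 2; do python3 -m creep '[{"grip":1,"delta_pos":[0,0,0.01],"rotation":[0,0,0]},{"grip":1,"delta_pos":[0,0,0.02],"rotation":[0,0,0]},{"grip":1,"delta_pos":[0,0,0.02],"rotation":[0,0,0]}]'; done
```

```text
clock: 22.65
tool_pos: [0.5599, -0.3207, 0.0444]
orientation: [180.0, 0.0, 9.6]
force: [-0.3, 0.6, -6.0]
opening: 0.0598
gripper_force: 30.0
clock: 22.95
tool_pos: [0.5599, -0.3206, 0.0424]
orientation: [180.0, 0.0, 9.6]
force: [-0.1, 0.3, -6.3]
opening: 0.0598
gripper_force: 30.0
```

Sliding in freely, with 4 mm left to the floor.

```bash
python3 -m creep '[{"grip":1,"delta_pos":[0,0,0.01],"rotation":[0,0,0]},{"grip":1,"delta_pos":[0,0,0.025],"rotation":[0,0,0]},{"grip":1,"delta_pos":[0,0,0.025],"rotation":[0,0,0]}]'
for i in 1 2; do python3 -m creep '[{"grip":1,"delta_pos":[0,0,0.01],"rotation":[0,0,0]},{"grip":1,"delta_pos":[0,0,0.01],"rotation":[0,0,0]}]'; done
```

```text
clock: 23.25
tool_pos: [0.5598, -0.3207, 0.0398]
orientation: [180.0, 0.0, 9.6]
force: [0.8, 0.1, -8.0]
opening: 0.0598
gripper_force: 30.0
clock: 23.45
tool_pos: [0.5599, -0.3207, 0.0389]
orientation: [180.0, 0.0, 9.6]
force: [-0.5, -0.3, -6.5]
opening: 0.0597
gripper_force: 30.0
clock: 23.65
tool_pos: [0.5601, -0.3208, 0.0381]
orientation: [180.0, -0.0, 9.6]
force: [-0.0, 0.1, -6.6]
opening: 0.06
gripper_force: 30.0
```

```bash
for i in 1 2 3; do python3 -m creep '[{"grip":1,"delta_pos":[0,0,0.006],"rotation":[0,0,0]},{"grip":1,"delta_pos":[0,0,0.006],"rotation":[0,0,0]}]'; done
```

```text
clock: 23.85
tool_pos: [0.5601, -0.3208, 0.0379]
orientation: [180.0, -0.0, 9.6]
force: [-1.0, 1.0, -2.2]
opening: 0.06
gripper_force: 30.0
clock: 24.05
tool_pos: [0.5601, -0.3208, 0.0379]
orientation: [180.0, -0.0, 9.6]
force: [-4.0, 3.3, 5.5]
opening: 0.0596
gripper_force: 30.0
clock: 24.25
tool_pos: [0.5601, -0.3207, 0.0379]
orientation: [179.9, -0.0, 9.6]
force: [-5.8, 4.5, 10.9]
opening: 0.0601
gripper_force: 30.0
```

```bash
python3 -m creep '[{"grip":1,"delta_pos":[0,0,-0.014],"rotation":[0,0,0]},{"grip":0.31,"delta_pos":[0,0,-0.014],"rotation":[0,0,0]},{"grip":0.28,"delta_pos":[0,0,-0.014],"rotation":[0,0,0]},{"grip":0.22,"delta_pos":[0,0,-0.014],"rotation":[0,0,0]},{"grip":0.15,"delta_pos":[0,0,-0.014],"rotation":[0,0,0]}]'
python3 -m creep '[{"grip":0.1,"delta_pos":[0,0,0],"rotation":[0,0,0]},{"grip":0.1,"delta_pos":[0,0,0],"rotation":[0,0,0]},{"grip":0.1,"delta_pos":[0,0,-0.2],"rotation":[0,0,0]},{"grip":0.1,"delta_pos":[0,0,-0.5],"rotation":[0,0,0]},{"grip":0.1,"delta_pos":[0,0,-1],"rotation":[0,0,0]}]'
python3 -m creep '[{"grip":0,"delta_pos":[0,0,-0.5],"rotation":[0,0,0]},{"grip":0,"delta_pos":[0,0,-1],"rotation":[0,0,0]},{"grip":0,"delta_pos":[0,0,-1],"rotation":[0,0,0]},{"grip":0,"delta_pos":[0,0,-1],"rotation":[0,0,0]}]'
python3 - <<'E'
from h import *
s=snap('wrist','w7'); p=pose()[0]; u=Ro.from_euler('z',9.56,degrees=True); c=np.array([.5592,-.322,0])
hsv=cv2.cvtColor(s['color'],cv2.COLOR_RGB2HSV).astype(int)
print('pred stone top', proj(s,[c+u.apply([x,y,.038+0]) +[0,0,0] for x,y in((.09,.03),(.09,-.03),(-.09,-.03),(-.09,.03))]).round(1).tolist())
m=((hsv[...,1]<80)&(hsv[...,2]>150)).astype(np.uint8); m=cv2.morphologyEx(m,cv2.MORPH_OPEN,np.ones((3,3)))
k,lab,st,ce=cv2.connectedComponentsWithStats(m)
for i in range(1,k):
    if st[i,4]>800:
        cn=cv2.findContours((lab==i).astype(np.uint8),0,2)[0][0]; q=cv2.approxPolyDP(cn,6,True)[:,0]; print(st[i],q.tolist())
        if len(q)<8: print(at(s,q,.038).round(4).tolist())
print(p)
E
```

```text
clock: 24.75
tool_pos: [0.5604, -0.3209, 0.0378]
orientation: [180.0, -0.0, 9.6]
force: [0.8, 0.2, -0.3]
opening: 0.0713
gripper_force: 0.0
clock: 25.25
tool_pos: [0.5581, -0.32, 0.1356]
orientation: [-179.8, 0.3, 9.5]
force: [1.4, 0.6, -0.5]
opening: 0.0785
gripper_force: 0.0
clock: 25.65
tool_pos: [0.5605, -0.3207, 0.2397]
orientation: [179.9, -0.2, 9.6]
force: [-0.6, -0.1, -1.3]
opening: 0.0876
gripper_force: 0.0
pred stone top [[278.1, 115.0], [349.5, 114.9], [345.0, 310.6], [283.0, 310.7]]
[  278   114    74   202 13955] [[278, 114], [283, 315], [346, 314], [351, 115]]
[[0.6437, -0.2773, 0.038], [0.4609, -0.308, 0.038], [0.472, -0.3681, 0.038], [0.6531, -0.3379, 0.038]]
[ 216  366   33   43 1217] [[217, 367], [222, 408], [248, 408], [244, 367]]
[[0.3924, -0.2503, 0.038], [0.3438, -0.2602, 0.038], [0.3484, -0.2871, 0.038], [0.3969, -0.2773, 0.038]]
[ 0.55975772 -0.32044767  0.2378571 ]
```

```bash
python3 -m creep '[{"grip":0,"delta_pos":[0,0,0],"rotation":[0,0,0]},{"grip":0,"delta_pos":[0,0,0],"rotation":[0,0,0]},{"grip":0,"delta_pos":[0,0,0],"rotation":[0,0,0]}]'
python3 -c "from plant import ctrl; print(ctrl.close_job())"
```

```text
clock: 26.0
tool_pos: [0.5596, -0.3206, 0.2365]
orientation: [-180.0, 0.1, 9.6]
force: [0.3, 1.0, -0.1]
opening: 0.0875
gripper_force: 0.0
the job is handed in; nothing more can be done
None
```

I handed the job in at 26 s: force and height readings put the two-colour stone on the pocket floor of the wooden holder, and the last image shows it square with cream up; I left the green stone and everything else alone, and no verdict came back.

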